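Lock up the key fobs and clear the bench

ROBOT

A 6-joint arm with a two-finger parallel gripper is mounted at the origin on the work surface. World frame = base frame: x ahead of the robot, y to its left, z up, the work surface at z = 0. Lengths are in m, angles in rad, forces in N, time in s.
With the tool pointing down it reaches from about 0.375 to 0.925 m from the base axis. Payload 5.7 kg.
Tool frame: the origin (TCP) lies at the very end of the fingers, on their centre line; the grasp point (between the pads) lies 19 mm behind it; x points along the fingers, y is the direction in which the jaws open and shut, and the axes are right-handed (so a half turn about x gives the same grasp; the last joint's range is limited). The gripper opens to 85 mm and grips with 20 to 120 N. Pads are 22 mm wide; open, the fingers measure 114 mm over their backs; the gripper's body (76 mm by 85 mm) begins 54 mm behind the grasp point. The pads swing forward as they close: fully open they stand 13 mm farther back than shut.
Start: joints at [-1.307, 0.359, 1.51, -0, 1.272, -0.115], TCP at [0.222, -0.557, 0.231] pointing down, gripper open.
Joint ranges: [-2.97, 2.97], [-1.01, 2.36], [0.21, 2.38], [-0.96, 4.11], [0.2, 2.71], [-2.98, 2.98]. Speed limits (rad/s): [2.39, 2.39, 3.14, 3.14, 3.14, 3.14].

INTERFACE

Orientations are given as a unit quaternion [w, x, y, z].
In Python, from rig import ctrl gives the robot as it stands. Calls block until the motion is done:
- ctrl.movep(position, orientation): joint-space move of the TCP to a pose.
- ctrl.movel(position, orientation=None, max_speed=0.15, max_force=None): straight line of the TCP; orientation=None keeps the orientation; max_speed is the mean speed in m/s. With max_force (N) it stops when the force on the tool has changed by that much, and returns True; else False.
- ctrl.move_j(angles): joint-space move.
- ctrl.grip(opening): finger opening in m; the grip force is fixed at half the most; returns when the fingers have stopped.
- ctrl.sleep(seconds).
- ctrl.ik(position, orientation): joint angles nearest the present ones, or None.
- ctrl.get_state(): the state.
- ctrl.grab_frame(name): name is "scene" or "top"; returns the picture (420x560x3 uint8, red, green, blue); there is no depth.
- ctrl.get_calibration(name): a dict with "vertical_fov" (degrees; the focal length in pixels is half the picture's height over the tangent of half this angle, whatever the lens; pixels are square), "cx", "cy" (the principal point, pixels), "distortion" ([k1, k2, p1, p2, k3] as OpenCV has them; the pictures are not rectified), "xyz" and "rotation" of the camera in the world. Camera axes: x right, y down, z forward; pixel columns grow to the right and rows downward; lengths in m; the calibration is good to about 2 mm. A picture is of the moment at which its call begins. get_calibration takes no time and is no camera call.
A pose or a line that the arm cannot do raises ctrl.Unreachable and nothing moves.
- ctrl.sign_off(): hands the job in, once; it reports no verdict.
The state is a dict: "time_s": time; "joint_pos": joint angles; "dq": joint speeds; "joint_torque": joint torques, N m; "eef_pos": TCP position; "tool_rot": TCP orientation; "contact_force": force on the tool from outside, world axes, zero at the start; "wrist_torque": the same for the moment, N m; "grip_width": finger opening in m.
Only numpy, scipy, OpenCV 4.12 (cv2) and the standard library are available. Lean on these libraries where they do the work, as an engineer would, in place of code of your own. Each camera call takes 0.05 s, during which the arm holds its last target.

TASK

It is closing time at the key shop: put every car key fob lying on the bench into the open drawer of the small grey cabinet, and every screwdriver into the yellow bin. With all the fobs in, push the drawer fully shut and then swing the steel hasp on the cabinet's top edge over and down until it hangs flat on the drawer front with the brass staple through its slot. Leave the mug, the carton and the tester where they are.

Things in the scene. Friction and masses are not known exactly. Their poses are not given: they have to be found in the camera images.
- cabinet: low grey steel cabinet fixed to the bench, 230 mm deep, 210 wide, 86 high, with one blue-fronted drawer; origin on the bench under the middle of its front edge; its own x points into the cabinet (away from the opening side), z up. Stands left or right of the work, the bin on the other side
- drawer (a joint): how far the drawer is pulled out towards the cabinet's -x side, m: 0 = fully shut, 0.18 = fully out; slides stiffly (about 2 N)
- drawer_in (a point): centre of the drawer's inner floor, axes as the cabinet's; inside it is 200 mm (x) by 176 mm (y), side walls 39 mm above this floor, floor 15 mm above the bench. Only the front part, as long as the drawer is out, is open from above
- drawer_front (a point): centre of the outer face of the drawer's blue front panel (12 mm thick, 206 wide, 73 high, from 5 to 78 mm above the bench). A brass staple (closed loop of 5 mm rod) sticks 22 mm out of the middle of the face, 48 to 66 mm above the bench; the panel is plain on both sides of it
- hasp (a joint): angle of the hasp, rad: 0 = hangs down flat on the drawer front (closed), 1.57 = sticks straight out in front, 3.14 = stands straight up, 3.3 to 3.75 = leans back over the cabinet's top (open). A stiff hinge: it stays where it is left; about 1 N at its tip moves it
- hasp_hinge (a point): middle of the hasp's hinge axis, which runs along the cabinet's y, 17 mm in front of the cabinet's front edge and 87 mm above the bench
- hasp_tip (a point): middle of the red thumb lip at the free end of the hasp, 56 mm from the hinge axis. The hasp is a 50 mm wide, 4 mm thick steel plate with a slot; the lip (36 mm wide, 4 thick) stands out 16 mm from the plate, away from the drawer front when closed
- bin: yellow open bin fixed to the bench, outside 210 (x) by 160 (y) by 60 mm high, walls and floor 5 mm; origin at the centre of its underside
- fob1: car key fob, black rounded slab with a row of three buttons (red middle button), 84 x 42 x 18 mm; origin at its centre, x along its length, z its thickness (buttons on top)
- fob2: car key fob, black rounded slab with a row of three buttons (silver middle button), 84 x 42 x 18 mm; origin at its centre, x along its length, z its thickness (buttons on top)
- fob3: car key fob, black rounded slab with a row of three buttons (blue middle button), 84 x 42 x 18 mm; origin at its centre, x along its length, z its thickness (buttons on top)
- driver1: stubby screwdriver, orange handle 75 mm long and 26 x 26 mm square with rounded edges, steel shaft 8 mm thick sticking 50 mm out of one end; origin at the centre of the handle, x along the tool towards the tip
- driver2: stubby screwdriver, green handle 75 mm long and 26 x 26 mm square with rounded edges, steel shaft 8 mm thick sticking 50 mm out of one end; origin at the centre of the handle, x along the tool towards the tip
- driver3: stubby screwdriver, red handle 75 mm long and 26 x 26 mm square with rounded edges, steel shaft 8 mm thick sticking 50 mm out of one end; origin at the centre of the handle, x along the tool towards the tip
- mug: blue mug, 76 mm across, 85 high, origin under its centre; not to be disturbed
- carton: small cardboard carton, 90 x 70 x 50 mm, origin under its centre; not to be disturbed
- tester: black hand-held tester with a green screen, 100 x 60 x 34 mm, origin under its centre; not to be disturbed
Things that resemble listed ones, but are neither listed nor needed, are in the scene too. What is shaped like the fob1 but purple is not meant. Leave any purple look-alike of the fob3 alone.

How it is judged:
On the way, in this order (a step that is already met when the one before it is completed fails the run):
1. every fob is in the drawer (x of fob1 in the frame of drawer_in between -0.1 and 0.1 m and y of fob1 in the frame of drawer_in between -0.088 and 0.088 m and z of fob1 in the frame of drawer_in between -0.002 and 0.055 m and x of fob2 in the frame of drawer_in between -0.1 and 0.1 m and y of fob2 in the frame of drawer_in between -0.088 and 0.088 m and z of fob2 in the frame of drawer_in between -0.002 and 0.055 m and x of fob3 in the frame of drawer_in between -0.1 and 0.1 m and y of fob3 in the frame of drawer_in between -0.088 and 0.088 m and z of fob3 in the frame of drawer_in between -0.002 and 0.055 m), for 0.3 s.
2. the drawer is pushed fully shut (value of joint drawer below 0.008 m), for 0.2 s.
3. the hasp is swung closed over the staple (value of joint hasp below 0.12 rad and value of joint drawer below 0.008 m), for 0.3 s.
At the end, for the whole second after the job is handed in: every fob present lies in the drawer, every screwdriver present lies in the bin with its handle's centre below the rim, the drawer is within 8 mm of shut, the hasp is within 0.12 rad of closed, and all are at rest (all of step 1 and all of step 3 and x of driver1 in the frame of bin between -0.1 and 0.1 m and y of driver1 in the frame of bin between -0.075 and 0.075 m and z of driver1 in the frame of bin between -0.002 and 0.06 m and x of driver2 in the frame of bin between -0.1 and 0.1 m and y of driver2 in the frame of bin between -0.075 and 0.075 m and z of driver2 in the frame of bin between -0.002 and 0.06 m and x of driver3 in the frame of bin between -0.1 and 0.1 m and y of driver3 in the frame of bin between -0.075 and 0.075 m and z of driver3 in the frame of bin between -0.002 and 0.06 m and linear speed of each of fob1, fob2, fob3, driver1, driver2, driver3 below 0.05 m/s); the robot touches nothing.
It fails at once if the mug is shifted more than 30 mm (distance of mug from where it was at the start of the episode above 0.03 m).
It fails at once if the carton is shifted more than 30 mm (distance of carton from where it was at the start of the episode above 0.03 m).
It fails at once if the tester is shifted more than 30 mm (distance of tester from where it was at the start of the episode above 0.03 m).
Of fob1, fob2, fob3, driver1, driver2, driver3 only 4 to 6 are there at a start; the rules pass over those that are not, and their reading is None.
At some moment in a run one of fob1, fob2, fob3, driver1, driver2, driver3 may be knocked a few centimetres aside while the robot is not near it.
Once in a run the grip may slacken for a moment while it holds something.
It also fails if it takes over 210 s, if anything falls off the work surface, if the arm or the gripper's body presses on something with over 40 N, if the wrist force passes 120 N, or if a joint passes its speed limit or range.

## Working session

There is one attempt and no reset: what is moved stays moved. The work goes in short steps, each a Python script; the robot and the scene stay as the last script left them, time stands still between calls to the robot, and variables do not carry over. Pictures are saved under pics/ and viewed, and the job is handed in when it is done.

```bash
ls; mkdir -p pics
python3 - <<'E'
from rig import ctrl
import cv2
for n in("scene","top"):
    im=ctrl.grab_frame(n); cv2.imwrite(f"pics/{n}0.png",im[:,:,::-1]); print(ctrl.get_calibration(n))
print(ctrl.get_state())
E
```

```text
pics
{'vertical_fov': 42.55151023213698, 'cx': 280.4726341659753, 'cy': 213.8601827168939, 'distortion': array([-0.12067819,  0.        ,  0.        ,  0.        ,  0.        ]), 'xyz': array([ 0.95583215, -0.50512196,  1.16468446]), 'rotation': array([-0.24798814,  0.91057005,  0.31936749, -0.08583978])}
{'vertical_fov': 42.96521584503371, 'cx': 283.99658749306127, 'cy': 212.60887013173675, 'distortion': array([-0.20172934,  0.        ,  0.        ,  0.        ,  0.        ]), 'xyz': array([ 0.5144442 , -0.00195007,  1.14502263]), 'rotation': array([-0.01884365,  0.71288754, -0.70084983,  0.01567747])}
{'time_s': 0.1, 'joint_pos': array([-1.30710397e+00,  3.59428691e-01,  1.51136904e+00, -1.70928046e-06,
        1.27250558e+00, -1.15092483e-01]), 'dq': array([-0.00052859, -0.0014932 , -0.00205241, -0.00079755,  0.00185964,
        0.00016782]), 'joint_torque': array([ 5.23518720e-04, -5.28654528e+01, -2.79350513e+01, -1.11432792e-04,
        5.02955401e-03, -3.26405211e-05]), 'eef_pos': array([ 0.2217036 , -0.55684818,  0.23052314]), 'tool_rot': array([-0.13251852, -0.6944171 , -0.13372471,  0.69450805]), 'contact_force': array([-0.33189103, -0.24213082, -0.37519833]), 'wrist_torque': array([-0.01793077,  0.08159803,  0.02473223]), 'grip_width': 0.08557494861234927}
```

View pics/scene0.png

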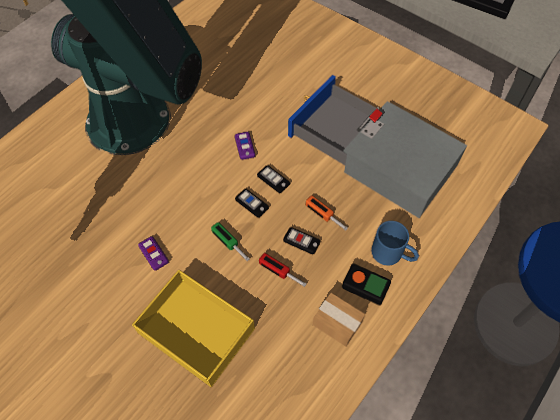

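View pics/top0.png

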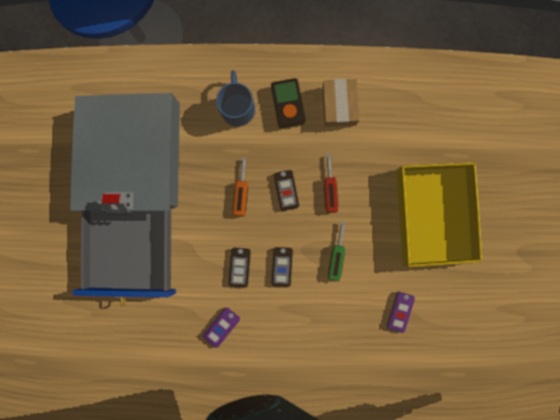

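```bash
cat > h.py <<'E'
from rig import ctrl
import numpy as np, cv2
from scipy.spatial.transform import Rotation as R
def cam(n):
    c=ctrl.get_calibration(n); f=210/np.tan(np.radians(c['vertical_fov']/2))
    K=np.array([[f,0,c['cx']],[0,f,c['cy']],[0,0,1]]); w,x,y,z=c['rotation']
    return K,c['distortion'],R.from_quat([x,y,z,w]).as_matrix(),c['xyz']
def ray(n,p):
    K,d,r,t=cam(n); u=cv2.undistortPoints(np.array(p,float).reshape(-1,1,2),K,d).reshape(-1,2)
    return t,(np.c_[u,np.ones(len(u))])@r.T
def plane(n,p,z):
    t,d=ray(n,p); return t+d*((z-t[2])/d[:,2])[:,None]
def tri(p1,p2):
    t1,d1=ray("top",[p1]);t2,d2=ray("scene",[p2]);d1=d1[0];d2=d2[0]
    s=np.linalg.lstsq(np.c_[d1,-d2],t2-t1,rcond=None)[0]
    a=t1+s[0]*d1;b=t2+s[1]*d2
    return (a+b)/2,np.linalg.norm(a-b)
def proj(n,X):
    K,d,r,t=cam(n); rv=cv2.Rodrigues(r.T)[0]
    return cv2.projectPoints(np.array(X,float).reshape(-1,1,3),rv,-r.T@t,K,d)[0].reshape(-1,2)
def shot(n,name,crop=None,k=1):
    im=ctrl.grab_frame(n)[:,:,::-1].copy()
    o=im
    if crop: x0,y0,x1,y1=crop;o=cv2.resize(im[y0:y1,x0:x1],None,fx=k,fy=k,interpolation=cv2.INTER_CUBIC)
    cv2.imwrite(f"pics/{name}.png",o); return im
def down(phi):
    """tool x down, tool y (jaw direction) at angle phi in the xy plane"""
    x=np.array([0,0,-1.]);y=np.array([np.cos(phi),np.sin(phi),0]);z=np.cross(x,y)
    q=R.from_matrix(np.c_[x,y,z]).as_quat(); return np.array([q[3],*q[:3]])
def blobs(im,mask,amin=30):
    n,l,s,c=cv2.connectedComponentsWithStats(mask.astype(np.uint8)*255)
    out=[]
    for i in range(1,n):
        if s[i,4]>=amin:
            pts=np.argwhere(l==i)[:,::-1].astype(np.float32); out.append((c[i],s[i,4],cv2.minAreaRect(pts),pts))
    return out
E
python3 - <<'E'
from h import *
im=cv2.imread("pics/top0.png")
hsv=cv2.cvtColor(im,cv2.COLOR_BGR2HSV);H,S,V=[hsv[...,i].astype(int) for i in range(3)]
cv2.imwrite("pics/crop0.png",cv2.resize(im[140:350,190:420],None,fx=3.4,fy=2.8,interpolation=cv2.INTER_CUBIC)[:600,:800])
cv2.imwrite("pics/cropd.png",cv2.resize(im[85:310,60:190],None,fx=2.6,fy=2.6,interpolation=cv2.INTER_CUBIC))
roi=np.zeros(im.shape[:2],bool);roi[140:350,190:395]=1
for nm,m,z in(("sat-org",(S>190)&(H>3)&(H<14)&(V>110),.026),("red",(S>170)&((H<=3)|(H>174))&(V>80),.026),("green",(H>50)&(H<90)&(S>120)&(V>50),.026),("dark",(V<55),.018),("purple",(H>125)&(H<160)&(S>80),.018)):
    for c,a,r,p in blobs(im,m&roi):
        box=cv2.boxPoints(r); w=plane("top",box,z); 
        print(nm,c.round(1),a,"ctr",plane("top",[r[0]],z)[0].round(4),"sides",np.linalg.norm(w[1]-w[0]).round(3),np.linalg.norm(w[2]-w[1]).round(3),"dir01",np.degrees(np.arctan2(*(w[1]-w[0])[[1,0]])).round(1))
E
```

```text
sat-org [331.7 193.8] 195 ctr [ 0.6093 -0.0956  0.026 ] sides 0.021 0.07 dir01 -85.3
sat-org [240.3 198.1] 280 ctr [0.5981 0.0967 0.026 ] sides 0.072 0.024 dir01 -3.9
green [337.1 261.5] 183 ctr [ 0.4663 -0.109   0.026 ] sides 0.069 0.02 dir01 -7.8
dark [282.  177.1] 87 ctr [0.6385 0.0057 0.018 ] sides 0.037 0.034 dir01 -74.9
dark [331.1 194.9] 31 ctr [ 0.6086 -0.0958  0.018 ] sides 0.003 0.043 dir01 -85.1
dark [239.2 199.1] 31 ctr [0.5978 0.0991 0.018 ] sides 0.041 0.003 dir01 -4.4
dark [288.3 207.3] 33 ctr [ 0.5811 -0.0069  0.018 ] sides 0.035 0.005 dir01 -81.4
dark [239.9 253.2] 89 ctr [0.4827 0.0957 0.018 ] sides 0.015 0.036 dir01 -2.3
dark [281.7 252.5] 83 ctr [0.4862 0.0064 0.018 ] sides 0.034 0.017 dir01 -89.0
dark [336.5 262.7] 54 ctr [ 0.4638 -0.1088  0.018 ] sides 0.045 0.006 dir01 -8.6
dark [234.7 283.7] 33 ctr [0.4171 0.1034 0.018 ] sides 0.016 0.037 dir01 -30.0
purple [391.8 319.6] 85 ctr [ 0.351  -0.2278  0.018 ] sides 0.013 0.052 dir01 -89.8
purple [221.4 326.6] 442 ctr [0.324  0.1332 0.018 ] sides 0.082 0.038 dir01 -37.9
```

View pics/crop0.png

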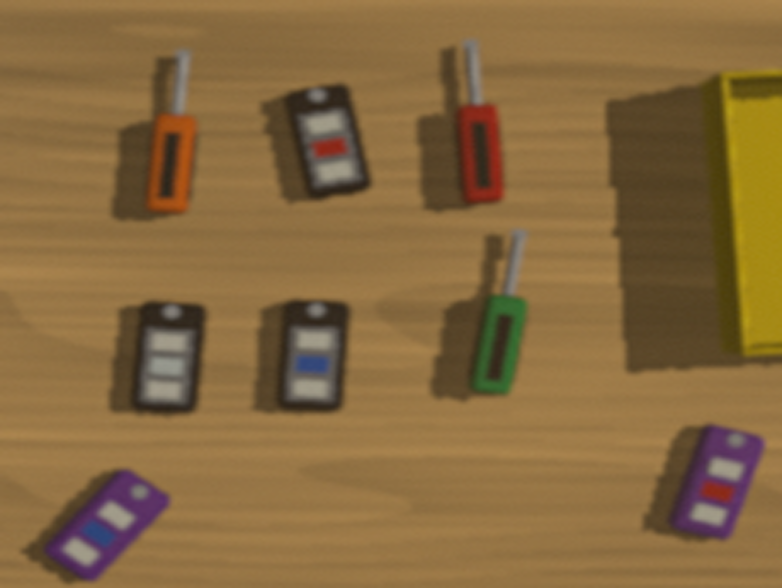

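View pics/cropd.png

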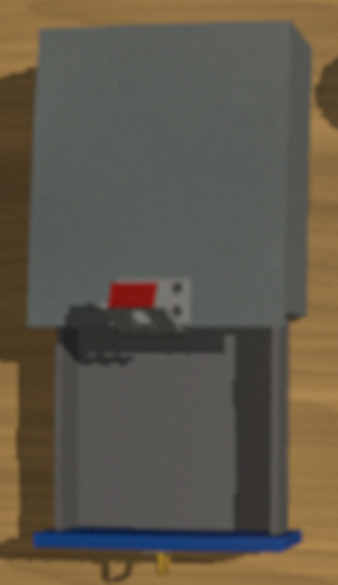

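```bash
cat >> h.py <<'E'
def detect(im,roi=(190,140,400,350)):
    hsv=cv2.cvtColor(im,cv2.COLOR_BGR2HSV);H,S,V=[hsv[...,i].astype(int) for i in range(3)]
    rm=np.zeros(H.shape,bool);rm[roi[1]:roi[3],roi[0]:roi[2]]=1
    out={}
    def rect(p,z):
        r=cv2.minAreaRect(p); w=plane("top",cv2.boxPoints(r),z)[:,:2]
        e1,e2=w[1]-w[0],w[2]-w[1]
        if np.linalg.norm(e1)<np.linalg.norm(e2): e1,e2=e2,e1
        a=np.arctan2(e1[1],e1[0]); a=(a+np.pi/2)%np.pi-np.pi/2
        return w.mean(0),a,np.linalg.norm(e1),np.linalg.norm(e2),np.array(r[0])
    red=(S>150)&((H<=4)|(H>172))&(V>70); org=(S>170)&(H>4)&(H<13)&(V>150)
    for nm,m in(("driver1",org),("driver2",(H>50)&(H<90)&(S>110)&(V>45)),("driver3",red)):
        b=[x for x in blobs(im,cv2.morphologyEx((m&rm).astype(np.uint8),cv2.MORPH_CLOSE,np.ones((5,5)))>0,120)]
        for x in b: out.setdefault(nm,[]).append(rect(x[3],.022))
    low=cv2.morphologyEx(((S<115)&(V<75)&rm|(S<70)&(V>75)&rm|(red&rm)|((H>100)&(H<125)&(S>100)&rm)).astype(np.uint8),cv2.MORPH_OPEN,np.ones((5,5)))>0
    for c,a,r,p in blobs(im,low,300):
        q=rect(p,.016)
        if not(.06<q[2]<.105 and .03<q[3]<.06): continue
        x,y=np.array(q[4]).round().astype(int); pt=im[y-3:y+4,x-3:x+4].reshape(-1,3).mean(0); b_,g,r_=pt
        nm="fob1" if r_>1.5*b_ else "fob3" if b_>1.3*r_ else "fob2"
        pur=((H>125)&(H<160)&(S>80))[p[:,1].astype(int),p[:,0].astype(int)].mean()
        if pur<.1: out.setdefault(nm,[]).append(q)
    return out
def show(d):
    for k in sorted(d):
        for q in d[k]: print(k,"xy",q[0].round(4),"ang",np.degrees(q[1]).round(1),"LxW",round(q[2],3),round(q[3],3),"px",q[4].round(0))
E
python3 - <<'E'
from h import *
im=cv2.imread("pics/top0.png"); show(detect(im))
f=lambda x,y:(60+x/2.6,85+y/2.6)
print("cab top",plane("top",[f(28,326),f(40,30),f(292,23),f(287,318)],.086).round(4))
print("front top outer",plane("top",[f(34,547),f(300,543),f(34,535),f(302,532)],.078).round(4))
print("staple",plane("top",[f(163,568)],.066))
b=im[150:280,385:495];cv2.imwrite("pics/bin.png",cv2.resize(b,None,fx=4.5,fy=4.5,interpolation=cv2.INTER_CUBIC))
cv2.imwrite("pics/cab.png",cv2.resize(cv2.imread("pics/scene0.png")[60:225,270:480],None,fx=3.6,fy=3.6,interpolation=cv2.INTER_CUBIC))
E
```

```text
driver1 xy [0.5992 0.0957] ang -3.1 LxW 0.068 0.019 px [241. 198.]
driver2 xy [ 0.4663 -0.1094] ang -7.8 LxW 0.07 0.02 px [337. 262.]
driver3 xy [ 0.6103 -0.0954] ang 5.0 LxW 0.068 0.019 px [331. 194.]
fob2 xy [0.4526 0.097 ] ang -4.2 LxW 0.078 0.037 px [239. 267.]
cab top [[0.5633 0.443  0.086 ]
 [0.8034 0.4467 0.086 ]
 [0.8062 0.2365 0.086 ]
 [0.5729 0.2316 0.086 ]]
front top outer [[0.3875 0.4372 0.078 ]
 [0.3989 0.2194 0.078 ]
 [0.3971 0.4372 0.078 ]
 [0.4075 0.2179 0.078 ]]
staple [[0.37389231 0.33280442 0.066     ]]
```

View pics/bin.png

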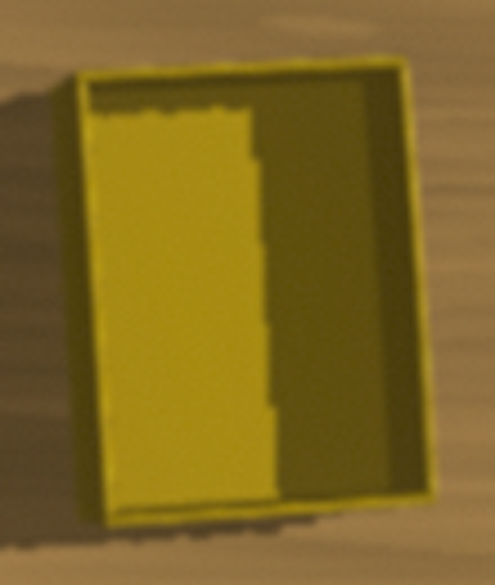

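View pics/cab.png

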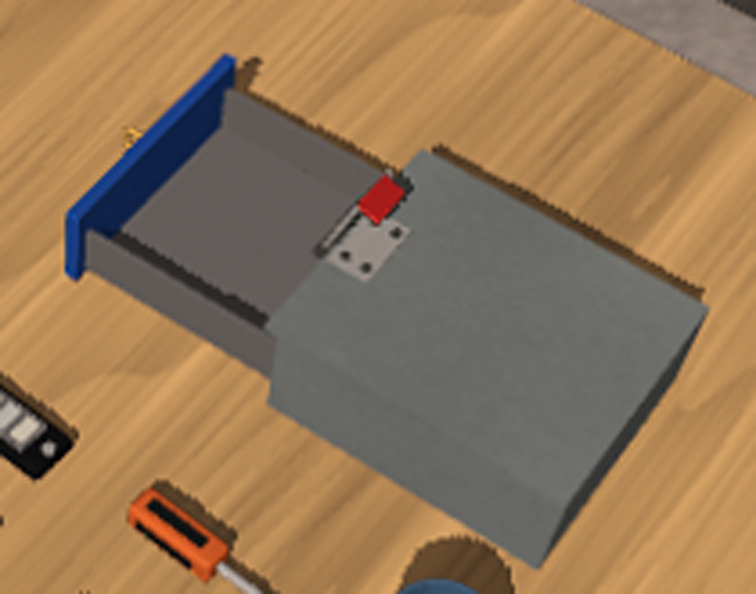

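Run:
```python
from h import *
im=cv2.imread("pics/top0.png")
hsv=cv2.cvtColor(im,cv2.COLOR_BGR2HSV);H,S,V=[hsv[...,i].astype(int) for i in range(3)]
blue=(H>105)&(H<130)&(S>150)&(V>60); blue[:270]=0
b=max(blobs(im,blue),key=lambda x:x[1]); p=b[3]
rows=[(x,p[p[:,0]==x][:,1].min(),p[p[:,0]==x][:,1].max()) for x in range(int(p[:,0].min())+3,int(p[:,0].max())-2)]
rows=np.array(rows)
for nm,col,z in(("upper",1,.078),("lower",2,.078)):
    w=plane("top",np.c_[rows[:,0],rows[:,col]+(-.5 if col==1 else .5)],z); k=np.polyfit(w[:,1],w[:,0],1); print(nm,"dx/dy",k[0].round(4),"x at mid",np.polyval(k,.329).round(4))
print("ends y",plane("top",[(p[:,0].min()-.5,292),(p[:,0].max()+.5,292)],.078).round(4))
# cabinet gray edges
g=cv2.cvtColor(im,cv2.COLOR_BGR2GRAY)
sat=S.astype(int)
cabm=(S<70)&(V>70); cabm[:, 185:]=0; cabm[:88]=0; cabm[215:]=0
bb=max(blobs(im,cabm),key=lambda x:x[1]); q=bb[3]
xs=range(int(q[:,0].min())+5,int(q[:,0].max())-12)
bk=np.array([(x,q[q[:,0]==x][:,1].min()-.5) for x in xs]);fr=np.array([(x,q[q[:,0]==x][:,1].max()+.5) for x in xs if x<88 or x>140])
lf=np.array([(q[q[:,1]==y][:,0].min()-.5,y) for y in range(110,200)]);rt=np.array([(q[q[:,1]==y][:,0].max()+.5,y) for y in range(110,200)])
for nm,e,a in(("back",bk,1),("front",fr,1),("left",lf,0),("right(maybe side)",rt,0)):
    w=plane("top",e,.086)
    for _ in range(3):
        k=np.polyfit(w[:,a],w[:,1-a],1); r=np.abs(w[:,1-a]-np.polyval(k,w[:,a])); w=w[r<max(.002,2*np.median(r))]
    m=.335 if a else .68
    print(nm,k[0].round(4),"val at mid",np.polyval(k,m).round(4))
yel=(H>20)&(H<32)&(S>190); yel[:,:390]=0
b=max(blobs(im,yel),key=lambda x:x[1]); r=cv2.minAreaRect(b[3]); print("bin rect",r,plane("top",cv2.boxPoints(r),.06).round(4))
for n,(x,y) in dict(f1=(287,189),f3=(282,267)).items():
    for dx,dy in((0,-15),(-9,0),(9,0),(0,0),(-7,0),(7,0)): print(n,dx,dy,hsv[y+dy,x+dx])
```

```text
upper dx/dy -0.018 x at mid 0.4045
lower dx/dy -0.0293 x at mid 0.3923
ends y [[0.3945 0.4385 0.078 ]
 [0.4026 0.2212 0.078 ]]
back -0.0209 val at mid 0.8071
front -0.0034 val at mid 0.5657
left 0.0165 val at mid 0.4473
right(maybe side) 0.0197 val at mid 0.2197
bin rect ((438.86517333984375, 214.1306915283203), (101.11678314208984, 79.2801284790039), 86.49646759033203) [[ 0.6675 -0.2267  0.06  ]
 [ 0.6825 -0.3975  0.06  ]
 [ 0.4708 -0.4109  0.06  ]
 [ 0.4599 -0.2411  0.06  ]]
f1 0 -15 [ 17 100  51]
f1 -9 0 [13 68 60]
f1 9 0 [ 18 135 115]
f1 0 0 [  5 106 113]
f1 -7 0 [15 32 95]
f1 7 0 [13 67 61]
f3 0 -15 [ 15  29 105]
f3 -9 0 [ 17 118  54]
f3 9 0 [ 17 130  90]
f3 0 0 [113  86 107]
f3 -7 0 [ 9 31 81]
f3 7 0 [17 48 74]
```

```bash
python3 - <<'E'
import re
s=open('h.py').read()
s=s.replace("(S<115)&(V<75)&rm|(S<70)&(V>75)&rm|(red&rm)","(S<122)&(V<68)&rm|(S<80)&(V>60)&rm|((S>70)&((H<=6)|(H>172))&(V>70)&rm)").replace("(H<125)&(S>100)&rm","(H<125)&(S>60)&rm").replace("r_>1.5*b_","r_>1.35*b_").replace("b_>1.3*r_","b_>1.15*r_")
open('h.py','w').write(s)
E
python3 - <<'E'
from h import *
im=cv2.imread("pics/top0.png"); show(detect(im))
w=plane("top",[(385+x/4.5,150+y/4.5) for x,y in((80,73),(405,62),(435,497),(105,520))],.06); print(w.round(4),w.mean(0))
st=ctrl.get_state(); print(ctrl.ik([.4526,.097,.2],down(np.pi/2-.07)), ctrl.ik([.4526,.097,.2],down(-np.pi/2-.07)))
E
```

```text
driver1 xy [0.5992 0.0957] ang -3.1 LxW 0.068 0.019 px [241. 198.]
driver2 xy [ 0.4663 -0.1094] ang -7.8 LxW 0.07 0.02 px [337. 262.]
driver3 xy [ 0.6103 -0.0954] ang 5.0 LxW 0.068 0.019 px [331. 194.]
fob1 xy [6.188e-01 4.000e-04] ang 12.2 LxW 0.078 0.037 px [286. 190.]
fob2 xy [0.4527 0.0969] ang 1.0 LxW 0.076 0.038 px [239. 267.]
fob3 xy [0.4558 0.0067] ang -2.8 LxW 0.078 0.036 px [282. 266.]
[[ 0.6676 -0.2405  0.06  ]
 [ 0.6771 -0.3966  0.06  ]
 [ 0.4744 -0.4112  0.06  ]
 [ 0.463  -0.2535  0.06  ]] [ 0.57050645 -0.3254584   0.06      ]
[ 6.17168644e-02  1.96195885e-01  1.83502331e+00 -4.44089210e-16
  1.11037346e+00 -1.43907946e+00] [ 6.17168644e-02  1.96195885e-01  1.83502331e+00 -4.44089210e-16
  1.11037346e+00  1.70251319e+00]
```

```bash
cat >> h.py <<'E'
BIN=np.array([.5705,-.3255]);BY=.063
def fpos(): 
    s=ctrl.get_state(); return s['time_s'].__round__(1),np.round(s['eef_pos'],3),round(s['grip_width'],4),np.round(s['contact_force'],1)
def pick(xy,ang,z,openw=.085,hi=.15):
    q=down(ang+np.pi/2); ctrl.grip(openw)
    ctrl.movep([*xy,hi],q)
    hit=ctrl.movel([*xy,z],max_speed=.12,max_force=12)
    if hit: print("HIT",fpos())
    ctrl.grip(0.0); w=ctrl.get_state()['grip_width']
    ctrl.movel([*xy,hi],max_speed=.2); print("pick",w.__round__(4),fpos())
    return ctrl.get_state()['grip_width']
def place(xy,ang,z,openw,hi=.15):
    q=down(ang+np.pi/2)
    ctrl.movep([*xy,hi],q); print("above",fpos())
    hit=ctrl.movel([*xy,z],max_speed=.12,max_force=12)
    if hit: print("HIT",fpos())
    ctrl.grip(openw); ctrl.sleep(.2)
    ctrl.movel([*xy,hi],max_speed=.2); print("placed",fpos())
def binpt(dx,dy): return BIN+R.from_euler('z',BY).as_matrix()[:2,:2]@np.array([dx,dy])
E
python3 - <<'E'
from h import *
d=detect(shot("top","t1")); q=d["driver2"][0]; print(q[:2])
w=pick(q[0],q[1],.005)
if w>.015: place(binpt(-.025,.035),BY,.014,.045)
shot("top","t2"); 
show(detect(cv2.imread("pics/t2.png")))
E
```

```text
(array([ 0.46629351, -0.10933079]), np.float64(-0.1495537725632099))
pick 0.0246 (5.0, array([ 0.465, -0.109,  0.149]), 0.0248, array([-0.3, -0.6, -1.1]))
above (5.9, array([ 0.542, -0.29 ,  0.148]), 0.0249, array([-0.4, -0.3, -0.8]))
HIT (6.9, array([ 0.542, -0.291,  0.015]), 0.0249, array([-0.5,  0.8,  6.2]))
placed (8.3, array([ 0.543, -0.291,  0.149]), 0.0449, array([-1.1, -0.1, -1.1]))
driver1 xy [0.5993 0.0958] ang -4.4 LxW 0.072 0.022 px [241. 198.]
driver3 xy [ 0.6104 -0.0961] ang 3.8 LxW 0.068 0.018 px [331. 194.]
fob1 xy [6.184e-01 6.000e-04] ang 11.5 LxW 0.079 0.036 px [286. 190.]
fob2 xy [0.4527 0.0979] ang 1.0 LxW 0.076 0.036 px [238. 267.]
fob3 xy [0.4492 0.0068] ang 1.0 LxW 0.061 0.036 px [282. 270.]
```

View pics/t2.png

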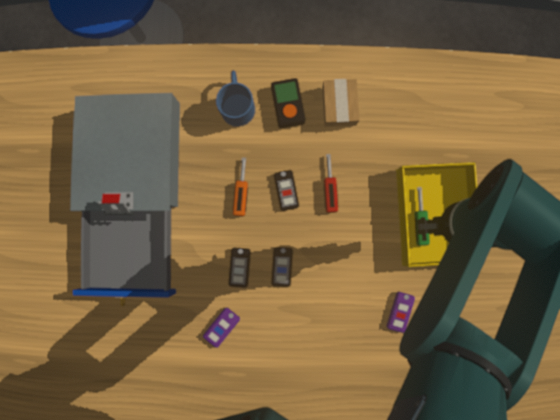

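The green driver lies in the bin at (421,227). The red driver (331,190) and the orange one (241,195) come next.

Run:
```python
from h import *
q=detect(shot("top","t3"))["driver3"][0]; print(q[:2])
w=pick(q[0],q[1],.005)
if w>.015: place(binpt(-.025,-.035),BY,.014,.045)
d=detect(shot("top","t4"));show(d)
q=d["driver1"][0]
w=pick(q[0],q[1],.005)
if w>.015: place(binpt(-.025,0),BY,.016,.045,hi=.16)
ctrl.movep([.5,0.35,.25],down(np.pi/2))
shot("top","t5")
ctrl.movep([.5,-.1,.35],down(np.pi/2));shot("scene","s5")
```

```text
Traceback (most recent call last):
KeyError: 'driver3'
```

View pics/t3.png

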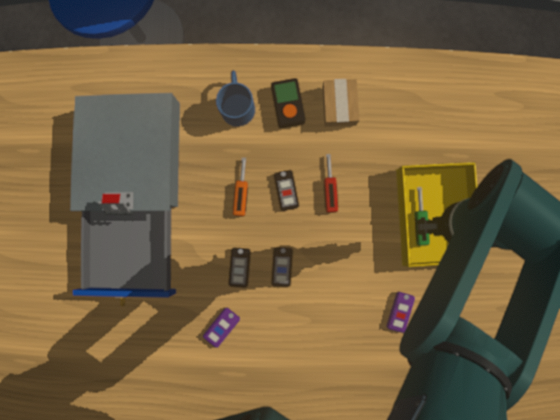

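Nothing has moved. My red threshold is borderline, so I'm retuning it.

Run:
```python
from h import *
hsv=cv2.cvtColor(cv2.imread("pics/t3.png"),cv2.COLOR_BGR2HSV)
for n,(x,y) in dict(o=(241,198),r=(331,194)).items(): 
    p=hsv[y-14:y+14,x-6:x+7].reshape(-1,3); p=p[(p[:,1]>165)&(p[:,2]>90)]; print(n,len(p),np.bincount(p[:,0]))
s=open('h.py').read()
s=s.replace("red=(S>150)&((H<=4)|(H>172))&(V>70); org=(S>170)&(H>4)&(H<13)&(V>150)","red=(S>160)&((H<=5)|(H>172))&(V>80); org=(S>185)&(H>5)&(H<13)&(V>110)").replace("(m&rm).astype(np.uint8),cv2.MORPH_CLOSE,np.ones((5,5)))>0,120","(m&rm).astype(np.uint8),cv2.MORPH_CLOSE,np.ones((7,7)))>0,110")
open('h.py','w').write(s)
import importlib,h;importlib.reload(h)
for f in("t1","t2","t3"): h.show(h.detect(cv2.imread(f"pics/{f}.png")))
```

```text
o 262 [  0   0   0   0   0   0   0   0   0   0   0   4 220  36   2]
r 244 [ 0  0  0  0 67 95 35 23 15  5  2  2]
driver1 xy [0.5986 0.097 ] ang -3.9 LxW 0.072 0.024 px [240. 198.]
driver2 xy [ 0.4663 -0.1093] ang -8.6 LxW 0.07 0.02 px [337. 262.]
driver3 xy [ 0.6096 -0.0953] ang 5.0 LxW 0.07 0.021 px [331. 194.]
fob1 xy [6.191e-01 2.000e-04] ang 12.2 LxW 0.078 0.036 px [286. 189.]
fob2 xy [0.4527 0.0969] ang 1.0 LxW 0.076 0.038 px [239. 267.]
fob3 xy [0.4555 0.0069] ang 1.0 LxW 0.078 0.036 px [282. 266.]
driver1 xy [0.5984 0.0972] ang -4.1 LxW 0.072 0.025 px [240. 198.]
driver3 xy [ 0.6095 -0.0954] ang 4.7 LxW 0.07 0.021 px [331. 194.]
fob1 xy [6.184e-01 6.000e-04] ang 11.5 LxW 0.079 0.036 px [286. 190.]
fob2 xy [0.4527 0.0979] ang 1.0 LxW 0.076 0.036 px [238. 267.]
fob3 xy [0.4492 0.0068] ang 1.0 LxW 0.061 0.036 px [282. 270.]
driver1 xy [ 0.6279 -0.0941] ang 4.7 LxW 0.034 0.022 px [331. 186.]
driver1 xy [0.5985 0.0974] ang -3.5 LxW 0.072 0.025 px [240. 198.]
driver3 xy [ 0.6104 -0.0951] ang 0.6 LxW 0.068 0.021 px [331. 194.]
fob1 xy [6.181e-01 6.000e-04] ang 11.7 LxW 0.079 0.036 px [286. 190.]
fob2 xy [0.4527 0.0979] ang 1.0 LxW 0.076 0.036 px [238. 267.]
fob3 xy [0.4481 0.0073] ang -2.8 LxW 0.063 0.036 px [281. 270.]
```

Split red/orange at hue 9.

```bash
sed -i 's/((H<=5)|(H>172))&(V>80); org=(S>185)&(H>5)&(H<13)/((H<=9)|(H>172))\&(V>80); org=(S>185)\&(H>9)\&(H<14)/' h.py
python3 - <<'E'
from h import *
d=detect(shot("top","t3b"));show(d);q=max(d["driver3"],key=lambda q:q[2])
assert .06<q[2]<.085 
w=pick(q[0],q[1],.005)
if w>.015: place(binpt(-.025,-.035),BY,.014,.045)
d=detect(shot("top","t4"));show(d)
q=max(d["driver1"],key=lambda q:q[2]);assert .06<q[2]<.085 
w=pick(q[0],q[1],.005)
if w>.015: place(binpt(-.025,0),BY,.016,.045,hi=.16)
ctrl.movep([.5,0.35,.25],down(np.pi/2))
shot("top","t5")
ctrl.movep([.5,-.1,.35],down(np.pi/2));shot("scene","s5")
E
```

```text
driver1 xy [0.5983 0.0975] ang -3.9 LxW 0.073 0.025 px [240. 198.]
driver3 xy [ 0.6099 -0.0949] ang 5.0 LxW 0.072 0.025 px [331. 194.]
fob1 xy [6.185e-01 6.000e-04] ang 11.5 LxW 0.079 0.036 px [286. 190.]
fob2 xy [0.4527 0.0979] ang 1.0 LxW 0.076 0.036 px [238. 267.]
fob3 xy [0.4478 0.0071] ang -2.8 LxW 0.062 0.035 px [281. 270.]
pick 0.0249 (12.6, array([ 0.609, -0.095,  0.149]), 0.0247, array([-0.2, -0.5, -2.2]))
above (13.7, array([ 0.548, -0.361,  0.149]), 0.0248, array([ 0.3, -0.8, -1. ]))
HIT (14.7, array([ 0.547, -0.361,  0.014]), 0.0248, array([-1.2,  0.6,  5. ]))
placed (16.1, array([ 0.547, -0.362,  0.149]), 0.0449, array([-1.4,  0.3, -0.2]))
driver1 xy [0.5984 0.0972] ang -3.9 LxW 0.072 0.025 px [240. 198.]
fob1 xy [6.187e-01 6.000e-04] ang 11.2 LxW 0.077 0.036 px [286. 190.]
fob2 xy [0.4534 0.0964] ang -3.8 LxW 0.077 0.038 px [239. 267.]
fob3 xy [0.4488 0.0071] ang -3.4 LxW 0.061 0.036 px [281. 270.]
pick 0.0247 (21.1, array([0.597, 0.097, 0.149]), 0.0243, array([-0.1,  0.3, -0.3]))
above (22.7, array([ 0.546, -0.326,  0.16 ]), 0.0245, array([ 0.1,  0.7, -0.1]))
HIT (23.8, array([ 0.544, -0.326,  0.024]), 0.0249, array([-1.9,  1. , 10.3]))
placed (25.1, array([ 0.545, -0.327,  0.159]), 0.0451, array([-0.7, -0.4,  0.4]))
```

View pics/t5.png

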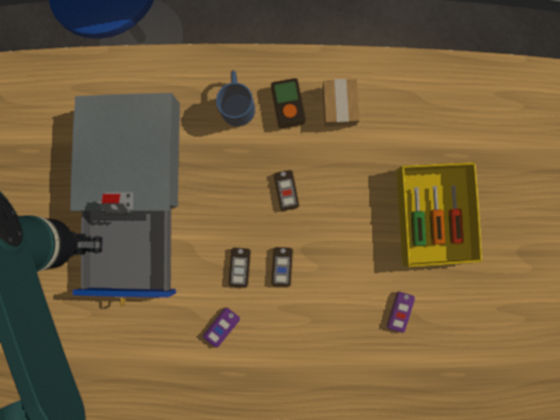

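View pics/s5.png

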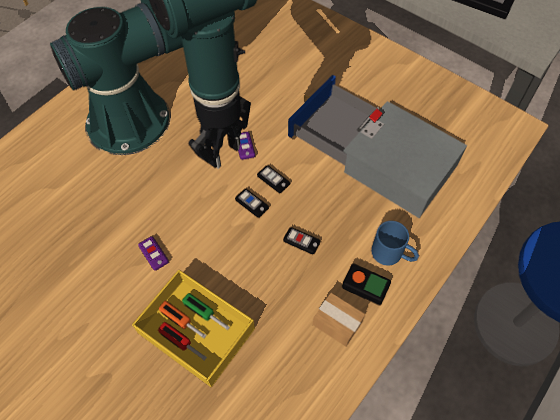

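Green, orange and red drivers are all in the bin at (419,228), (438,226) and (456,225). Next are the black fobs: blue (282,267), silver (239,267) and red (286,190). The purple ones at (221,327) and (401,312) stay.

```bash
cat >> h.py <<'E'
CY=.02;CAB=np.array([.577,.340])
def cabpt(dx,dy): return CAB+R.from_euler('z',CY).as_matrix()[:2,:2]@np.array([dx,dy])
E
python3 - <<'E'
from h import *
d=detect(shot("top","t6"));show(d)
q=d["fob2"][0]
w=pick(q[0],q[1],.003,openw=.075)
if w>.03: place(cabpt(-.12,.043),CY,.021,.050)
d=detect(shot("top","t7"));show(d)
shot("top","t7c",(60,85,300,310),3)
E
```

```text
fob1 xy [6.188e-01 6.000e-04] ang 12.2 LxW 0.078 0.035 px [286. 190.]
fob2 xy [0.4525 0.0973] ang -3.8 LxW 0.078 0.037 px [239. 267.]
fob3 xy [0.4545 0.0076] ang -2.4 LxW 0.078 0.037 px [281. 267.]
pick 0.0404 (33.6, array([0.452, 0.097, 0.149]), 0.0407, array([-0.6,  0. , -0.9]))
above (34.7, array([0.456, 0.379, 0.149]), 0.0408, array([ 0.1,  0.1, -1.6]))
placed (37.1, array([0.455, 0.38 , 0.149]), 0.0501, array([ 0.5, -0.1, -0.6]))
fob1 xy [6.188e-01 1.000e-04] ang 11.2 LxW 0.077 0.036 px [286. 190.]
fob2 xy [0.4566 0.0069] ang 1.0 LxW 0.076 0.036 px [282. 266.]
```

View pics/t7c.png

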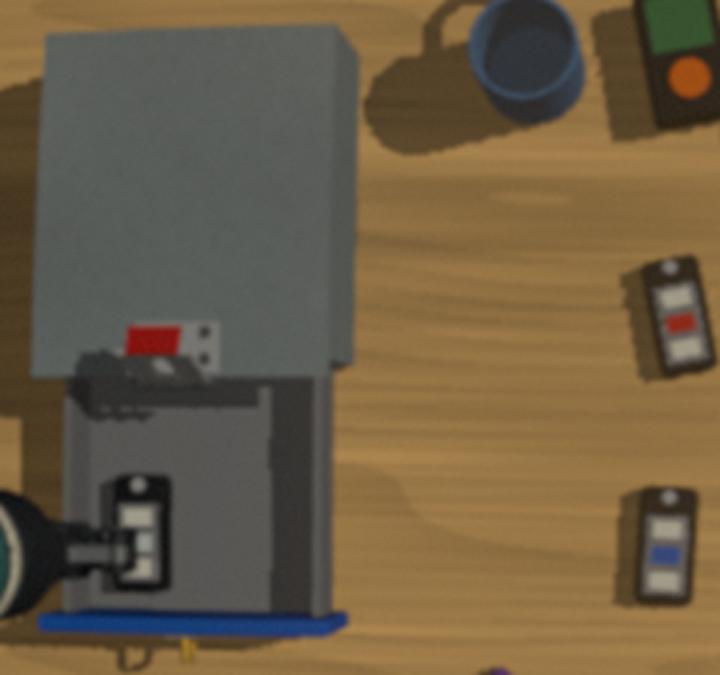

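The silver fob lies in the drawer at crop (138,535). The blue fob is at full-picture (282,266); my detector's label called it "fob2", but the blue button is plain to see.

Run:
```python
from h import *
def near(d,xy):
    c=[q for k in d if k.startswith("fob") for q in d[k]]; c=[q for q in c if np.hypot(*(q[0]-xy))<.09]; return min(c,key=lambda q:np.hypot(*(q[0]-xy)))
d=detect(shot("top","t8"));q=near(d,[.4566,.0069]);print(q[:4])
w=pick(q[0],q[1],.003,openw=.075)
if w>.03: place(cabpt(-.12,-.043),CY,.021,.050)
d=detect(shot("top","t9"));show(d);q=near(d,[.6188,0])
w=pick(q[0],q[1],.003,openw=.075)
if w>.03: 
    ctrl.movep([*cabpt(-.12,0),.15],down(CY+np.pi/2)); print(fpos())
shot("top","t10",(60,85,300,310),3); shot("scene","s10")
```

```text
(array([0.4565531 , 0.00692139]), np.float64(0.017036920518410437), np.float64(0.07609122715169132), np.float64(0.035932886800809166))
pick 0.0407 (41.7, array([0.456, 0.007, 0.149]), 0.0406, array([ 0.5,  0. , -0.6]))
above (42.8, array([0.458, 0.294, 0.149]), 0.0404, array([-0. , -0.8, -0.8]))
placed (45.3, array([0.457, 0.294, 0.149]), 0.0499, array([-0.9,  0.4,  0. ]))
fob1 xy [6.191e-01 2.000e-04] ang 12.2 LxW 0.077 0.036 px [286. 189.]
pick 0.0405 (49.7, array([0.618, 0.   , 0.149]), 0.0405, array([-0.8,  0.8, -0.6]))
(51.1, array([0.458, 0.337, 0.15 ]), 0.0404, array([-0. ,  1. , -1.5]))
```

View pics/t10.png

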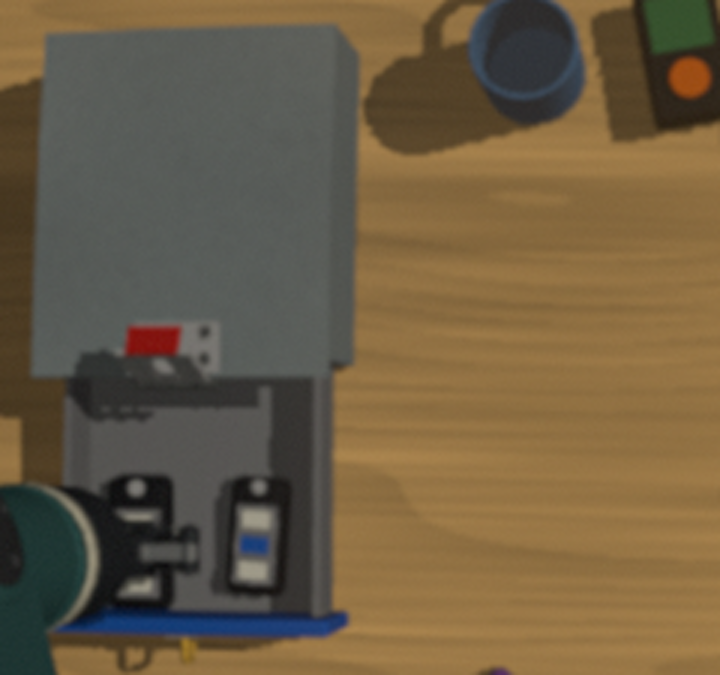

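View pics/s10.png

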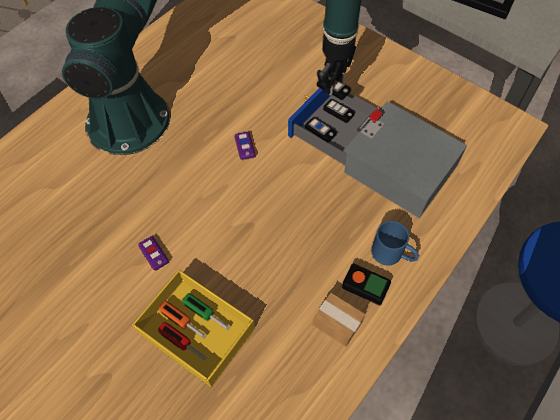

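Run:
```python
from h import *
xy=cabpt(-.12,0.0)
hit=ctrl.movel([*xy,.042],max_speed=.1,max_force=10); print(hit,fpos())
ctrl.grip(.056); ctrl.sleep(.3); ctrl.movel([*xy,.2],max_speed=.15); print(fpos())
ctrl.movep([.42,.0,.3],down(np.pi/2)); shot("top","t11",(60,85,300,310),3); shot("scene","s11",(270,60,480,225),3.6)
```

```text
False (52.4, array([0.458, 0.338, 0.043]), 0.0411, array([ 1.1, -0.2, -1.6]))
(54.2, array([0.456, 0.337, 0.199]), 0.056, array([-0.2, -0.3, -0.5]))
```

View pics/t11.png

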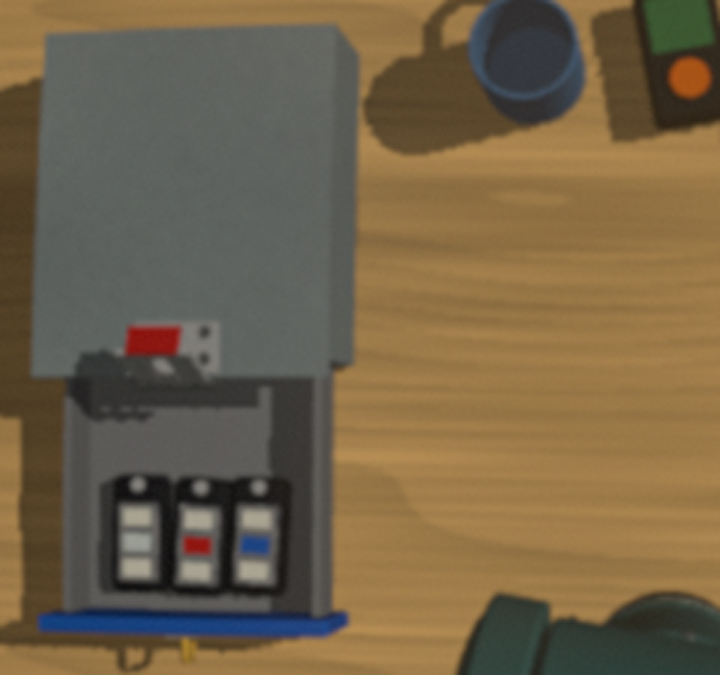

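View pics/s11.png

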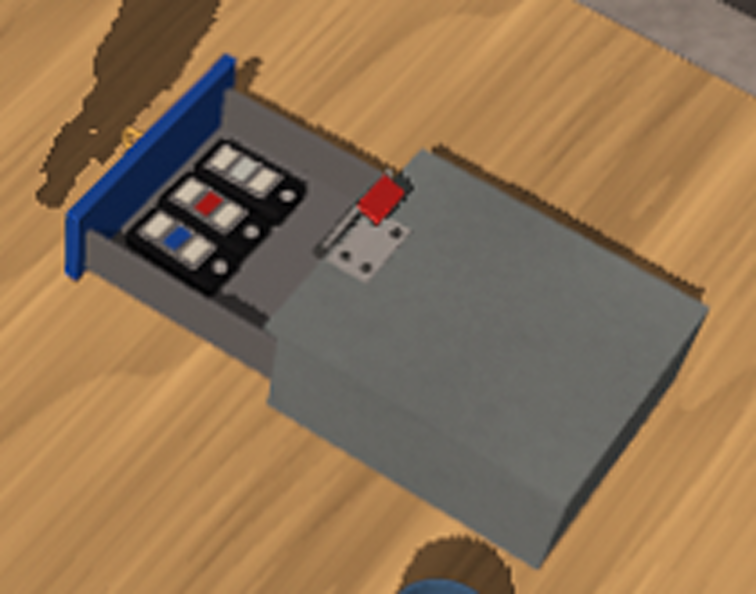

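All three black fobs (silver, red, blue) lie flat in the drawer at crop (138,540), (198,540) and (257,540). Now pushing the drawer shut, beside the staple and clear of the hasp.

Run:
```python
from h import *
q=down(CY+np.pi/2)
ctrl.grip(0)
a=cabpt(-.225,-.075); b=cabpt(-.01,-.075)
print(a,b,ctrl.ik([*a,.04],q) is not None)
ctrl.movep([*a,.2],q); ctrl.movel([*a,.04]); print(fpos())
hit=ctrl.movel([*b,.04],max_speed=.08,max_force=18); print(hit,fpos())
print("tool in cab frame x", (R.from_euler('z',-CY).as_matrix()[:2,:2]@(ctrl.get_state()['eef_pos'][:2]-CAB)))
ctrl.movel([*cabpt(-.10,-.075),.04],max_speed=.15)
ctrl.movel([*cabpt(-.10,-.075),.25]); 
ctrl.movep([.42,.0,.3],down(np.pi/2)); shot("top","t12",(60,85,300,310),3); shot("scene","s12",(270,60,480,225),3.6);print(fpos())
```

```text
[0.3535449 0.2605153] [0.5685019  0.26481501] True
(58.5, array([0.354, 0.261, 0.041]), 0.0002, array([-0.5,  0.6, -0.2]))
True (60.8, array([0.554, 0.264, 0.039]), -0.0, array([-0.4,  0.7,  0.1]))
tool in cab frame x [-0.024839   -0.07567539]
(64.2, array([0.42 , 0.001, 0.3  ]), 0.0002, array([ 0., -0.,  1.]))
```

View pics/t12.png

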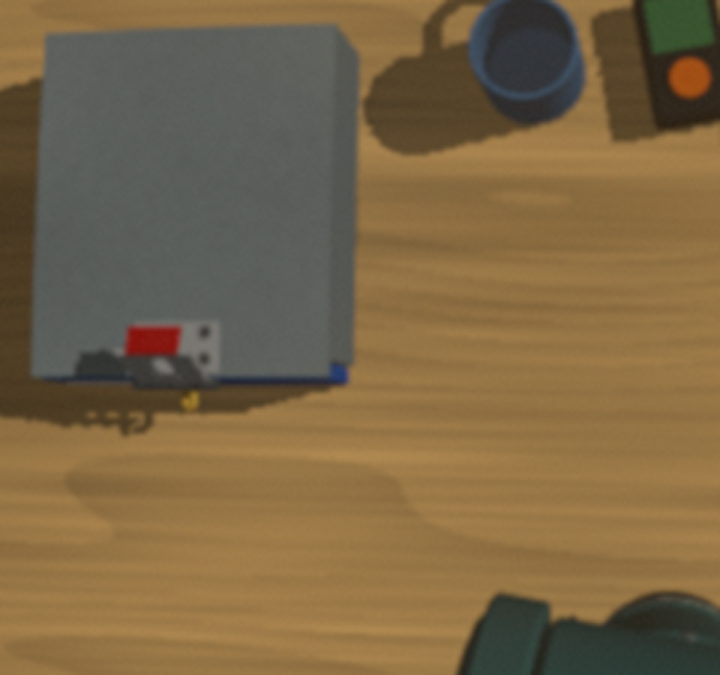

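View pics/s12.png

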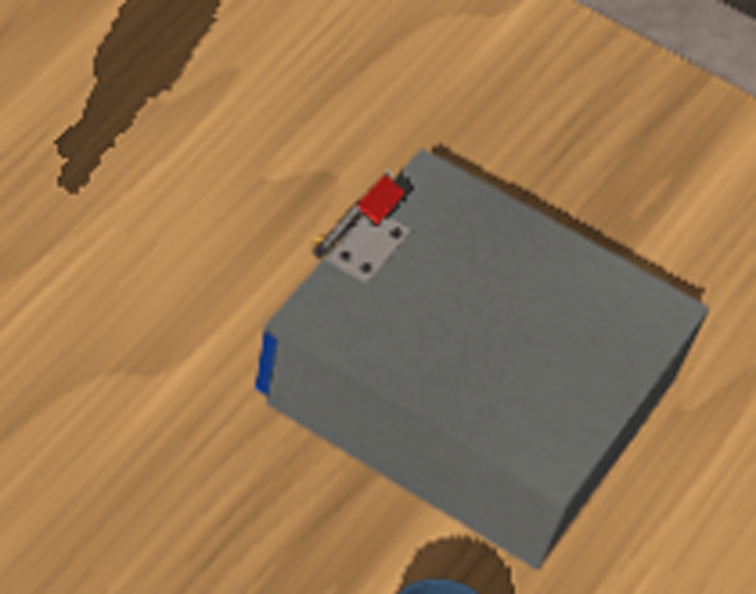

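Run:
```python
from h import *
X,e=tri((111,198.3),(375.8,115.6)); print(X,e, R.from_euler('z',-CY).as_matrix()[:2,:2]@(X[:2]-CAB))
Rm=R.from_euler('z',CY)
for a in(3.3,3.45,3.6,3.75):
    # tip in cabinet frame: plate dir (-sin a,0,-cos a)
    p=np.array([-.017-.056*np.sin(a),0,.087-.056*np.cos(a)])+.008*np.array([-np.cos(a),0,np.sin(a)])
    w=np.r_[cabpt(p[0],0),p[2]]; print(a,p.round(4),proj("top",w),proj("scene",w))
for tilt in(0,30,45,60):
    x=R.from_euler('y',-np.radians(tilt)).apply([0,0,-1.]); y=np.array([0,1.,0])
    x=Rm.apply(x);y=Rm.apply(y); q=R.from_matrix(np.c_[x,y,np.cross(x,y)]).as_quat();q=np.r_[q[3],q[:3]]
    print(tilt,x.round(2),[ctrl.ik([*cabpt(dx,0),z],q) is not None for dx,z in((-.017,.2),(-.1,.1),(-.1,.03),(-.04,.03),(-.03,.02))])
```

```text
[0.58688063 0.3410826  0.13334269] 0.0023145662347220358 [0.00990031 0.00088478]
3.3 [-0.0003  0.      0.141 ] [[109.67880037 202.7986152 ]] [[372.17437513 111.96220553]]
3.45 [0.0076 0.     0.1379] [[110.26013239 198.84568583]] [[374.65781207 114.26919367]]
3.6 [0.015  0.     0.1337] [[111.02478667 195.25042299]] [[376.88326209 116.77191092]]
3.75 [0.0216 0.     0.1284] [[111.95005689 192.09904113]] [[378.79621487 119.40746295]]
0 [ 0.  0. -1.] [True, True, True, True, True]
30 [ 0.5   0.01 -0.87] [True, True, False, False, False]
45 [ 0.71  0.01 -0.71] [False, False, False, False, False]
60 [ 0.87  0.02 -0.5 ] [False, False, True, True, True]
```

The drawer is shut: contact put the face at cabinet x ≈ -14 mm, and both views show it flush. The hasp triangulates to about 3.5 rad at y' ≈ 0. I'll sweep it forward over the top, off-centre so the fingers miss the staple.

Run:
```python
from h import *
q=down(CY+np.pi/2); Y=-.022
P=lambda x,z:[*cabpt(x,Y),z]
ctrl.movep(P(.055,.22),q); print(ctrl.movel(P(.055,.108),max_force=10),fpos())
print(ctrl.movel(P(-.045,.108),max_speed=.06,max_force=12),fpos())
shot("top","t13",(60,85,300,310),3); shot("scene","s13",(270,60,480,225),3.6)
```

```text
False (66.5, array([0.633, 0.319, 0.109]), 0.0, array([ 0.4, -0.2,  0.5]))
False (68.3, array([0.532, 0.317, 0.108]), -0.0, array([ 0.7, -0.1,  0.6]))
```

View pics/s13.png

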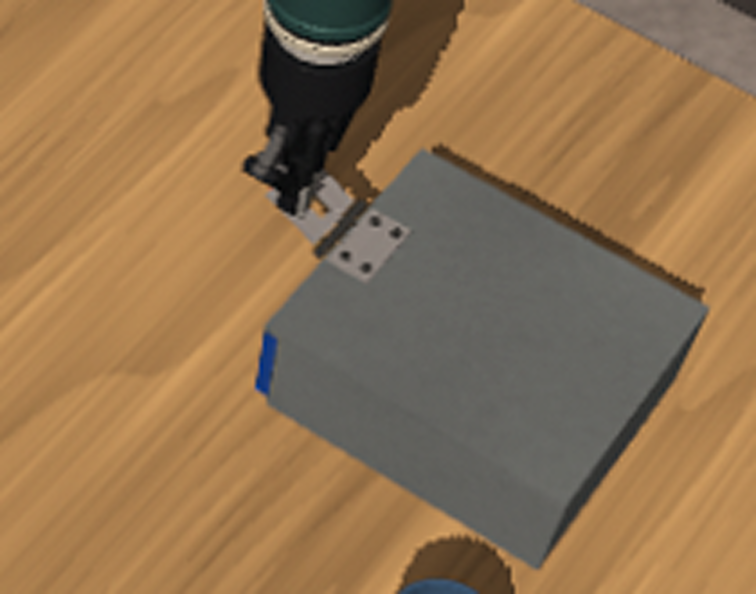

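The hasp now sticks out forward, with its plate at about (325,205) and the finger on it. I'll press it down next, then push the lip in from the front.

Run:
```python
from h import *
q=down(CY+np.pi/2); Y=-.022
P=lambda x,z:[*cabpt(x,Y),z]
print(ctrl.movel(P(-.05,.062),max_speed=.05,max_force=15),fpos())
print(ctrl.movel(P(-.05,.13)),fpos())
ctrl.movel(P(-.11,.13)); print(ctrl.movel(P(-.11,.022),max_force=10),fpos())
print(ctrl.movel(P(-.025,.022),max_speed=.05,max_force=12),fpos())
s=ctrl.get_state()['eef_pos']; print("cab x",(R.from_euler('z',-CY).as_matrix()[:2,:2]@(s[:2]-CAB)))
ctrl.movel(P(-.12,.022)); ctrl.movel(P(-.12,.25))
ctrl.movep([.42,.0,.3],down(np.pi/2)); shot("top","t14",(60,85,300,310),3); shot("scene","s14",(270,60,480,225),3.6);print(fpos())
```

```text
False (69.5, array([0.528, 0.317, 0.062]), 0.0002, array([ 0.1, -0.5,  0.3]))
False (70.1, array([0.527, 0.317, 0.13 ]), 0.0, array([-0.3,  0.4, -0.4]))
False (71.5, array([0.468, 0.316, 0.022]), -0.0002, array([-0.2, -0. , -0.4]))
True (72.4, array([0.5  , 0.315, 0.02 ]), 0.0001, array([-0.6, -0.6, -0.4]))
cab x [-0.07754546 -0.02304186]
(75.8, array([0.42 , 0.001, 0.3  ]), -0.0, array([ 0.1,  0.1, -0.6]))
```

View pics/s14.png

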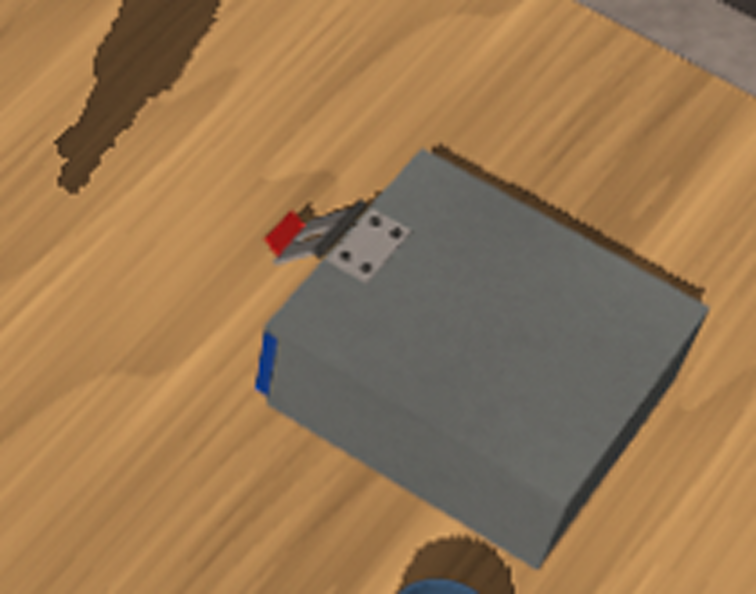

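View pics/t14.png

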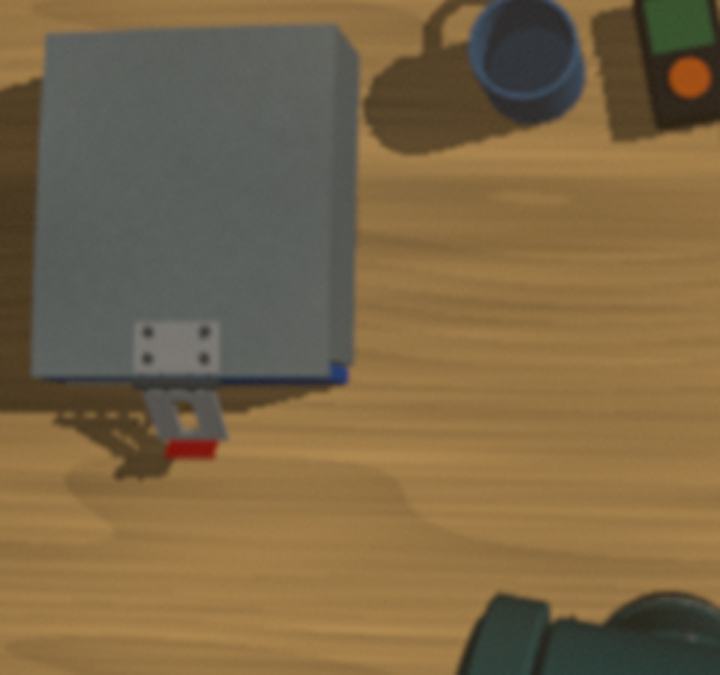

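The hasp hangs about 0.75 rad open. The push stopped at 12 N as it met the lip, so I'll push again, slower and with more force allowed.

Run:
```python
from h import *
q=down(CY+np.pi/2); Y=-.022
P=lambda x,z:[*cabpt(x,Y),z]
ctrl.movep(P(-.12,.2),q); ctrl.movel(P(-.12,.022)); ctrl.movel(P(-.085,.022),max_speed=.1)
cx=lambda:(R.from_euler('z',-CY).as_matrix()[:2,:2]@(ctrl.get_state()['eef_pos'][:2]-CAB)).round(4)
for x in(-.075,-.07,-.065,-.06,-.055,-.05,-.046,-.042,-.038):
    h=ctrl.movel(P(x,.022),max_speed=.03,max_force=20); print(x,h,cx(),fpos()[3])
    if h: break
shot("top","t15",(60,85,300,310),3); shot("scene","s15",(270,60,480,225),3.6);print(fpos())
```

```text
-0.075 False [-0.0763 -0.0223] [-4.1  0.4 -1.8]
-0.07 False [-0.0747 -0.0227] [-9.5  3.  -6.3]
-0.065 False [-0.0718 -0.0238] [-11.8   0.4  -9.4]
-0.06 False [-0.0656 -0.0253] [-7.9 -5.6 -8.3]
-0.055 False [-0.0636 -0.0256] [-12.5  -4.  -12. ]
-0.05 False [-0.0563 -0.0256] [ -8.   -7.1 -11.7]
-0.046 False [-0.0507 -0.0254] [ -4.9  -7.2 -10. ]
-0.042 False [-0.0458 -0.0254] [ -4.   -7.6 -10.1]
-0.038 False [-0.0429 -0.0253] [-6.8 -6.7 -6.7]
(81.9, array([0.535, 0.314, 0.02 ]), -0.0001, array([-7.4, -7.5, -5.7]))
```

View pics/s15.png

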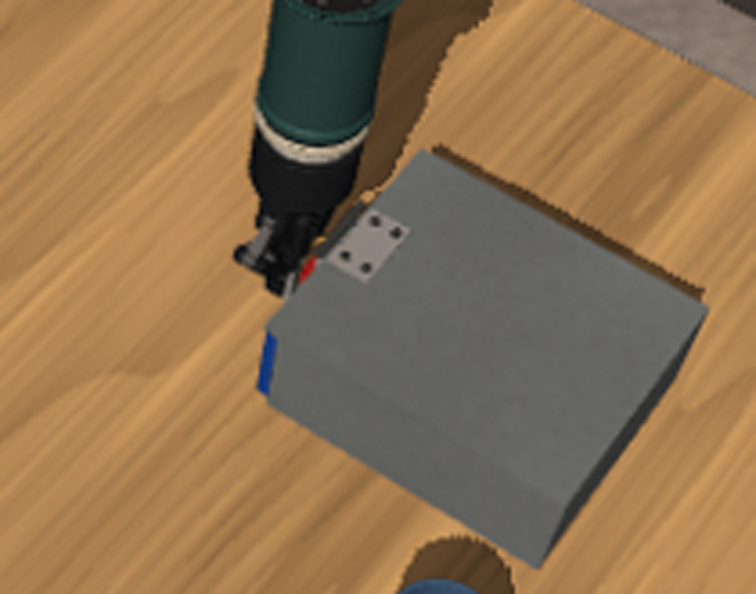

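View pics/t15.png

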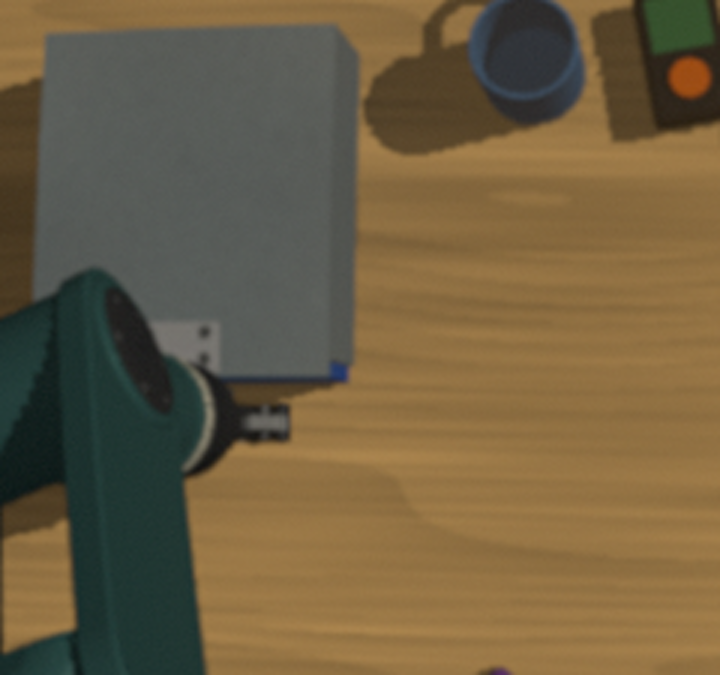

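Run:
```python
from h import *
q=down(CY+np.pi/2); Y=-.022
P=lambda x,z:[*cabpt(x,Y),z]
cx=lambda:(R.from_euler('z',-CY).as_matrix()[:2,:2]@(ctrl.get_state()['eef_pos'][:2]-CAB)).round(4)
for x in(-.034,-.03,-.026,-.022):
    h=ctrl.movel(P(x,.022),max_speed=.03,max_force=15); print(x,h,cx(),fpos()[3])
    if h: break
ctrl.movel(P(-.12,.022)); ctrl.movel(P(-.12,.25))
ctrl.movep([.42,.0,.3],down(np.pi/2)); shot("top","t16",(60,85,300,310),3); shot("scene","s16",(270,60,480,225),3.6);print(fpos())
```

```text
-0.034 True [-0.043  -0.0258] [-2.3 -0.4  3.4]
(85.8, array([0.42 , 0.001, 0.3  ]), -0.0001, array([ 0.4, -0.7,  0.2]))
```

View pics/s16.png

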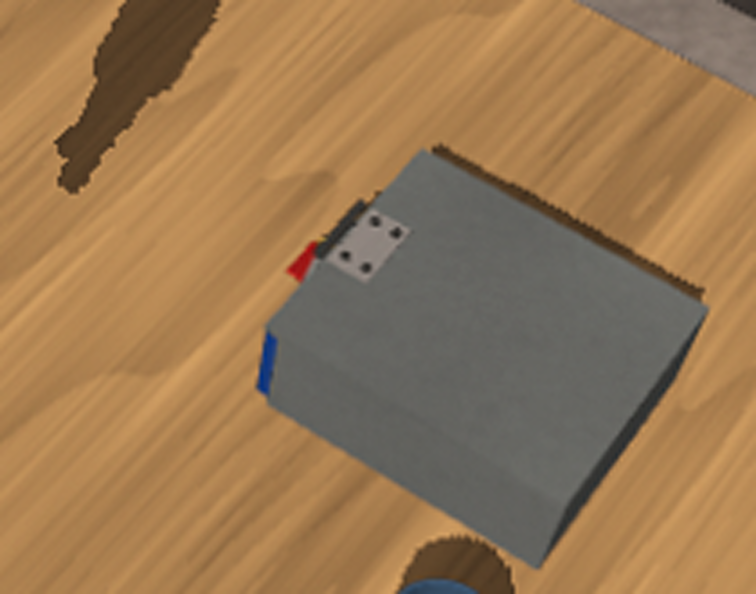

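View pics/t16.png

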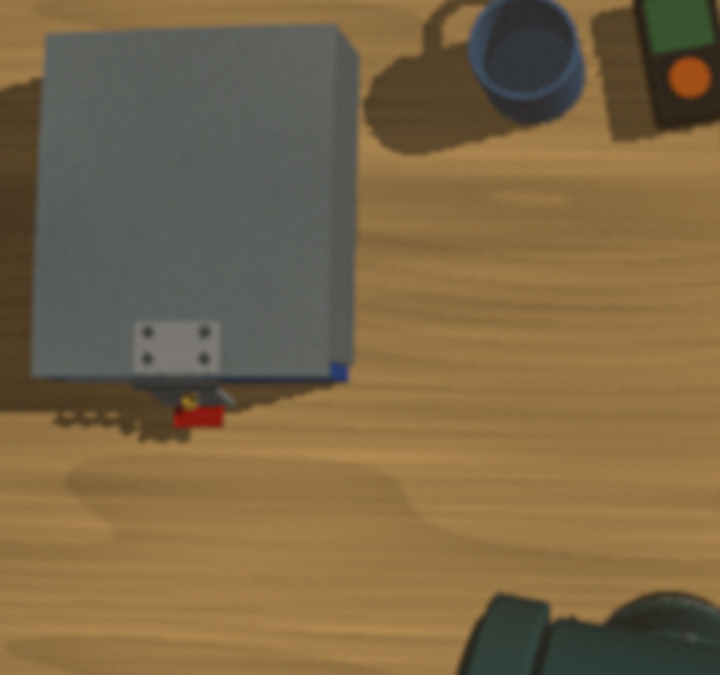

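Run:
```python
from h import *
for a in(0,.1,.2,.3,.4,.5,.6):
    d=np.array([-np.sin(a),0,-np.cos(a)]);l=np.array([-np.cos(a),0,np.sin(a)]);o=[]
    for (r,t,y) in((.054,.018,0),(.054,.018,-.018),(.054,.018,.018),(.054,.002,-.018)):
        p=np.array([-.017,0,.087])+r*d+t*l; w=np.r_[cabpt(p[0],y),p[2]]
        o+=[((proj("top",w)[0]-[60,85])*3).round(0),((proj("scene",w)[0]-[270,60])*3.6).round(0)]
    print(a,*o)
t=cv2.imread("pics/t16.png");s=cv2.imread("pics/s16.png")
for im in(t,s):
    hs=cv2.cvtColor(im,cv2.COLOR_BGR2HSV); m=((hs[...,0]<6)|(hs[...,0]>172))&(hs[...,1]>150)&(hs[...,2]>70)
    for b in blobs(im,m,200): print(b[0],cv2.boundingRect(b[3]))
```

```text
0 [198. 412.] [308. 261.] [222. 412.] [294. 276.] [173. 412.] [321. 247.] [222. 390.] [312. 287.]
0.1 [197. 420.] [302. 256.] [221. 420.] [289. 271.] [172. 420.] [315. 241.] [222. 397.] [306. 283.]
0.2 [196. 427.] [297. 251.] [220. 427.] [283. 266.] [171. 427.] [310. 236.] [222. 405.] [301. 279.]
0.3 [194. 434.] [292. 245.] [219. 434.] [279. 260.] [170. 434.] [305. 230.] [221. 412.] [295. 274.]
0.4 [193. 440.] [287. 239.] [217. 440.] [274. 254.] [168. 440.] [301. 224.] [220. 419.] [290. 269.]
0.5 [191. 446.] [283. 233.] [216. 446.] [270. 248.] [166. 446.] [297. 218.] [219. 426.] [285. 264.]
0.6 [189. 451.] [280. 227.] [214. 451.] [267. 242.] [164. 451.] [293. 212.] [218. 432.] [280. 258.]
[199.23247232 416.3800738 ] (175, 406, 49, 22)
[302.69502075 262.24688797] (288, 243, 29, 39)
```

Reading the lip edge gives about 0.2 rad in the top view and 0.1 in the scene view, so it's not certainly below 0.12. One firmer push.

Run:
```python
from h import *
q=down(CY+np.pi/2); Y=-.02
P=lambda x,z:[*cabpt(x,Y),z]
cx=lambda:(R.from_euler('z',-CY).as_matrix()[:2,:2]@(ctrl.get_state()['eef_pos'][:2]-CAB)).round(4)
ctrl.movep(P(-.12,.2),q); ctrl.movel(P(-.12,.018)); ctrl.movel(P(-.065,.018),max_speed=.1)
for x in(-.055,-.05,-.045,-.04,-.035,-.03,-.025,-.02):
    h=ctrl.movel(P(x,.018),max_speed=.03,max_force=28); ctrl.sleep(.2); print(x,h,cx(),fpos()[3])
    if h or np.linalg.norm(fpos()[3])>30: break
ctrl.movel(P(-.12,.018)); ctrl.movel(P(-.12,.25))
ctrl.movep([.42,.0,.3],down(np.pi/2)); shot("top","t17",(60,85,300,310),3); shot("scene","s17",(270,60,480,225),3.6);print(fpos())
t=cv2.imread("pics/t17.png");s=cv2.imread("pics/s17.png")
for im in(t,s):
    hs=cv2.cvtColor(im,cv2.COLOR_BGR2HSV); m=((hs[...,0]<6)|(hs[...,0]>172))&(hs[...,1]>150)&(hs[...,2]>70)
    for b in blobs(im,m,100): print(b[0],cv2.boundingRect(b[3]))
```

```text
-0.055 False [-0.0551 -0.02  ] [ 0.3 -0.2 -0.4]
-0.05 False [-0.0498 -0.0199] [ 0.1 -0.3 -0.7]
-0.045 False [-0.0448 -0.0199] [0.  0.3 0. ]
-0.04 False [-0.0438 -0.0201] [-9.1  1.   6.2]
-0.035 False [-0.0433 -0.0204] [-18.7   3.9  13.5]
-0.03 False [-0.0427 -0.0204] [-28.7   5.8  19.4]
(96.2, array([0.42 , 0.001, 0.3  ]), -0.0001, array([-0.3, -0.2, -0.1]))
[211.42042755 401.96912114] (197, 392, 28, 20)
[306.86138614 272.92079208] (299, 261, 17, 23)
```

View pics/t17.png

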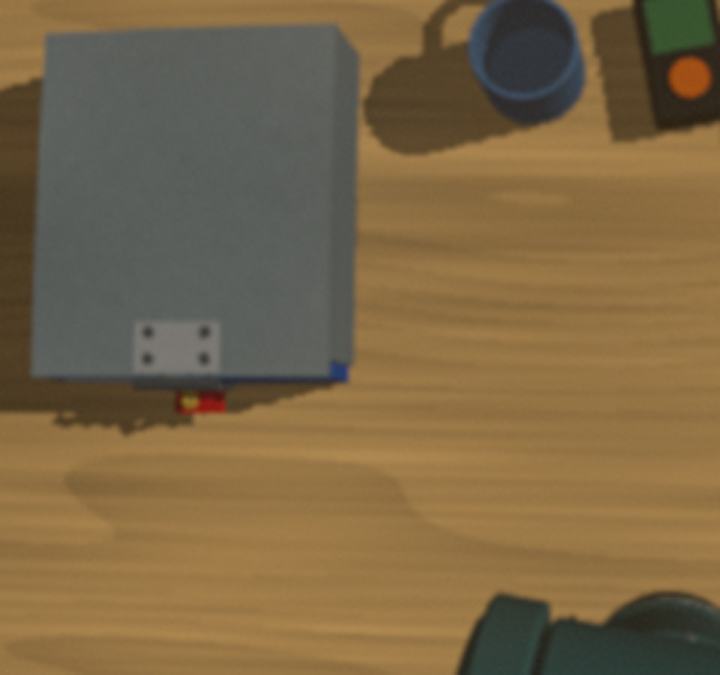

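The lip's outer edge is at crop row 412, exactly the row predicted for 0 rad. The push ended on a hard stop, and the staple shows through above the lip at (190,402). One last look at the whole scene.

Run:
```python
from h import *
ctrl.movep([.45,-.05,.35],down(np.pi/2)); shot("top","t18"); shot("scene","s18"); print(fpos())
```

```text
(96.7, array([ 0.449, -0.049,  0.349]), 0.0002, array([ 1. ,  0.7, -0.7]))
```

View pics/t18.png

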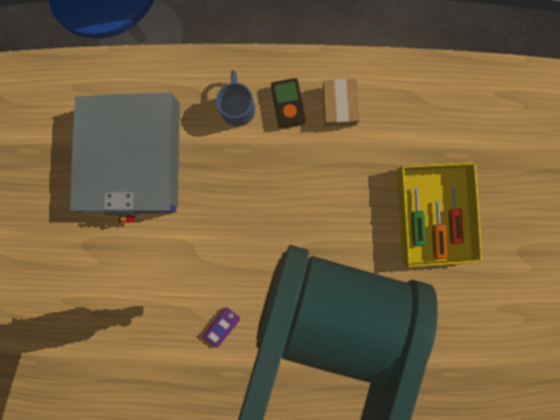

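View pics/s18.png

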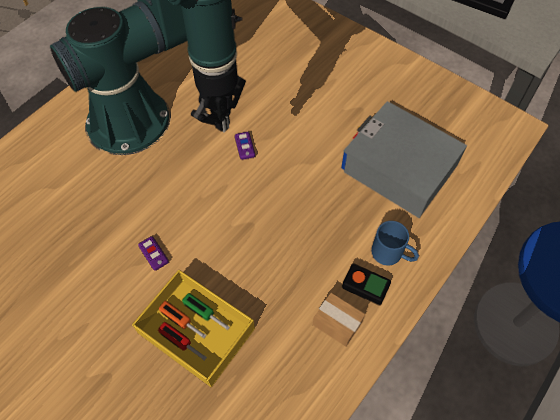

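The orange driver seems to have shifted within the bin between (438,226) and (440,242). I'll check it before handing in.

Run:
```python
from h import *
ctrl.sleep(1)
im=shot("top","t19");cv2.imwrite("pics/t19c.png",cv2.resize(im[150:280,385:495],None,fx=4.5,fy=4.5,interpolation=cv2.INTER_CUBIC))
d=detect(im,(400,165,480,265))
Rb=R.from_euler('z',-BY).as_matrix()[:2,:2]
for k in d:
    for q in d[k]: print(k,q[0],(Rb@(q[0]-BIN)).round(3),q[2:4],q[4])
```

```text
driver1 [ 0.51408103 -0.3320181 ] [-0.057 -0.003] (np.float64(0.06941616209748763), np.float64(0.020977746529965927)) [440.38452148 241.03622437]
driver2 [ 0.54132407 -0.28509743] [-0.027  0.042] (np.float64(0.06899968197110455), np.float64(0.021065620293100436)) [419.1880188  228.01298523]
driver3 [ 0.54783312 -0.36762895] [-0.025 -0.041] (np.float64(0.07183514780537525), np.float64(0.02120464850604351)) [456.43774414 225.50390625]
```

View pics/t19c.png

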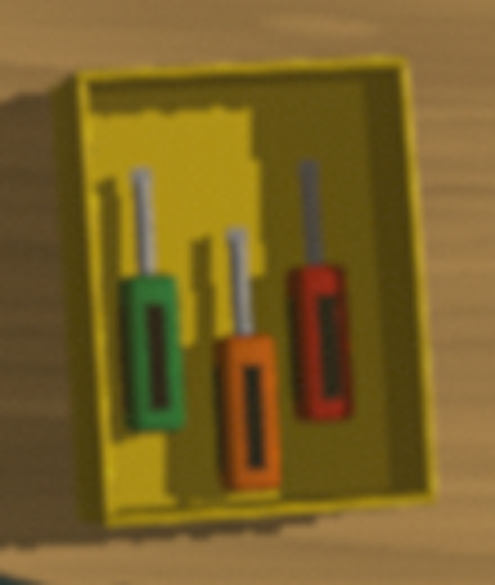

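The orange driver slid within the bin but lies flat on the floor at bin (-57, -3) mm. All three are inside the limits, so I'm handing in.

Run:
```python
from rig import ctrl
print(ctrl.sign_off(), ctrl.get_state()['time_s'])
```

```text
the job is handed in; nothing more can be done
the job is handed in; nothing more can be done
```

I put all three screwdrivers in the yellow bin and all three black fobs (silver, red and blue) in the drawer. I then pushed the drawer shut, swung the hasp closed over the staple, and handed the job in at about 98 s of robot time.

**Last checks**
- **Screwdrivers:** all three lie flat inside the bin. The orange one had slid about 3 cm within it by the last look, to bin (-57, -3) mm, which is still well inside the limits.
- **Fobs:** all three lay flat in the drawer in the last picture before it was shut. They can't be seen with the drawer closed.
- **Drawer:** contact put its face about 14 mm in front of the cabinet edge, as expected when shut, and it still looked flush at the end.
- **Hasp:** in the top view the lip edge sits exactly where 0 rad predicts, and the last push ended on a hard stop at about 30 N. I didn't work out a second angle from the scene view.
- **Left alone:** the mug, carton, tester and both purple look-alikes show no movement in the pictures, by eye.

**What went wrong on the way:**
- One mask first missed the red driver, so I retuned it.
- The first hasp push stopped early, and the second left it at 0.1 to 0.2 rad with the two views disagreeing; a third, firmer push closed it.

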